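# Turn a valve body over the bench fence and put it in the tray

## Robot

A 6-joint arm with a two-finger parallel gripper is mounted at the origin on the work surface. World frame = base frame: x ahead of the robot, y to its left, z up, the work surface at z = 0. Lengths are in mm, angles in rad, forces in N, time in s.
With the tool pointing down it reaches from about 350 to 775 mm from the base axis. Payload 7.3 kg.
Tool frame: the origin (TCP) lies midway between the tips of the shut fingers; the grasp point (between the pads) lies 19 mm behind it (bot.tcp_to_grasp is the distance from the TCP to the grasp point, in mm); z points along the fingers, y is the line along which they close (so a half turn about z gives the same grasp; the last joint's range is limited). The gripper opens to 92 mm and grips with 3 to 60 N. Pads are 19 mm wide; open, the fingers measure 130 mm over their backs; the gripper's body (75 mm by 190 mm) begins 47 mm behind the grasp point.
Start: joints at [-1.492, 0.342, 1.524, -0, 1.275, -0.146], TCP at [117.05, -511.805, 226.741] pointing down, gripper open.
Joint ranges: [-2.53, 2.53], [-0.77, 2.02], [0.04, 2.7], [-1, 4.14], [0.28, 2.66], [-3.11, 3.11]. Speed limits (rad/s): [2.57, 2.57, 3.14, 3.14, 3.14, 3.14].

## Interface

Orientations are given as [roll, pitch, yaw] about the fixed x, y, z axes, in that order (R = Rz(yaw) Ry(pitch) Rx(roll)).
In Python, from plant import bot, viewer gives the robot as it stands. The module is installed in compiled form; this text tells all that it offers.
- The arm moves only by the shell command python3 -m handwheel 'ROWS'. ROWS is text: rows parted by semicolons, each of 7 numbers parted by spaces: the shift along the tool's x, y, z scaled (see below), then the turn, a rotation vector about the tool's x, y, z scaled (see below), then the opening, from -1 (shut) to 1 (fully open), so that 0 is half open. In form: tx ty tz rx ry rz gripper; .... A call has 1 to 8 rows; each row is the pose to reach, as a shift and turn from the pose commanded when the call began, along the tool's axes at that moment, turning the shorter way round; what a row does not reach only later rows make up. The controller multiplies each number of a shift by 10 cm and each number of a turn by pi rad. A row lasts 1/12 s, in which the tool goes at most 41.7 mm and 7.16 degrees, less where a joint would pass 70% of its speed; a pose out of reach is approached as far as the arm can. A call with a number of a shift or a turn outside -1 to 1 is refused whole. A call with a gripper value outside its range is refused whole. The fingers move at their own pace and stop on an object; the grip force is fixed at half the most. Time passes only in rows, so rows that repeat a pose let the fingers close. It gives the time, the measured TCP pose, the force, the opening and the grip force at its end, in the units of the state.
- bot.get_obs(): the state, without advancing time (a new reading comes with each control period).
- viewer.capture(name): name is "scene" or "top" or "wrist"; returns a dict with "frame" (420x560x3 uint8, red, green, blue), "fov_y" (degrees; the focal length in pixels is half the picture's height over the tangent of half this angle, whatever the lens; pixels are square), "cx", "cy" (the principal point, pixels), "T" (4x4, takes a point from camera to world coordinates). Camera axes: x right, y down, z forward; pixel columns grow to the right and rows downward; lengths in mm; the calibration is good to about 2 mm. A picture is of the moment at which its call begins. There is no depth.
- bot.close_job(): hands the job in; it is judged then, once.
Trained networks look in a picture, given as the dict that the camera call returned (one of the last four; its "shot" number tells which), for a name from the list of things; names that differ only in an ending like _2 or _b are one class to them, and where a whole thing is asked for, a point or a joint stands for the part that bears it (a point fixed in the world has none). Each returns a list of dicts, best first, with "score" (0 to 1); they miss things now and then, are a little off and sometimes report something else, mostly with a low value. They report only what shows in the picture. A call takes as long as a camera call. They do not tell look-alikes from the thing itself.
- viewer.recognise(target, picture): "centre" ([column, row] in pixels, amid what is visible of it).
- viewer.cut_out(target, picture): "pixels" (420x560 bool, what is visible of it) and "centre" ([column, row] in pixels, amid what is visible of it).
The state is a dict: "time": time; "joint_positions": joint angles; "dq": joint speeds; "tau": joint torques, N m; "tool_pos": TCP position; "tcp_rot": TCP orientation; "contact_force": force on the tool from outside, world axes, zero at the start; "moment": the same for the moment, N m; "grip_width": finger opening in mm; "finger_force": force on a finger pad.
Only numpy, scipy, OpenCV 4.12 (cv2) and the standard library are available. Lean on these libraries where they do the work, as an engineer would, in place of code of your own. Each camera call takes 0.05 s, during which the arm holds its last target. There are 200 camera calls.

## Task

Stand the aluminium valve body at the low steel fence with its tube stub facing away from the fence, and push it so that it tips over against the fence and comes to lie on the rubber pad with the stub pointing straight up; let go of it there. Then take it again and set it down flat inside the shallow steel tray, stub still up, lowering it in by hand rather than dropping it. Leave the other things on the bench where they are.

Things in the scene. Friction and masses are not known exactly. Their poses are not given: they have to be found in the camera images.
- valve_body: Loose aluminium block, 0.44 to 0.69 kg, 64 x 56 x 88 mm along its x, y, z. A round steel tube stub, 28 mm diameter, 34 mm long, sticks out of its +x face, its axis 32 mm above the underside, midway in y. Origin: centre of the 64 x 56 underside, on which it starts upright on the bench, left or right of the fixture, stub roughly towards the robot. Tipped, it lies 64 mm high, stub up to 98 mm.
- valve_centre (a point): Centre of the 64 x 56 x 88 block of the valve body (stub not counted), axes as the valve body's.
- stub_end (a point): Centre of the free end of the tube stub, axes as the valve body's.
- heel (a point): Middle of the lower edge of the valve body farthest from the stub (underside meets -x face): the edge that goes to the foot of the fence.
- fixture: Fixed turning place: the steel fence and, behind it and flush with it, a black rubber pad; together 160 mm along y, 130 mm along x, 12 mm high. Origin: on the bench at the foot of the fence's free face, midway along it. x points level from the fence across the pad (roughly away from the robot), y along the fence, z up. Open bench lies in front of the fence, at negative x.
- fence: The steel fence of the fixture, a square-edged bar 15 mm along x, 160 mm along y, 12 mm high. Same origin and axes as the fixture: its free face is the plane x = 0.
- tray: Fixed shallow square steel tray, 150 x 150 mm outside, walls 4 mm thick, 20 mm high, floor 4 mm thick. Origin: centre of its underside, on the bench. It stands on the side of the fixture where the valve body is not.
- spanner: Bystander: loose steel spanner lying on the bench beyond the fixture, 170 mm long.
- jar: Bystander: loose lidded clear jar, 60 mm diameter, 100 mm high, origin under its centre.
- bin: Bystander: loose blue open parts bin, 100 x 140 mm, 60 mm high, origin under its centre.
- flange: Bystander: loose steel ring flange, 70 mm diameter, 12 mm thick, origin under its centre.
Mind the look-alikes: they are no part of the job. Leave any blue look-alike of the tray alone.

How it is judged:
By the outcome, as a careful person would: the job done as asked, in the order asked, and still so for the second after the job is handed in, with the robot touching nothing.
It also fails if it takes over 66 s, if anything falls off the work surface, if the arm or the gripper's body presses on something with over 40 N, if the wrist force passes 120 N, or if a joint passes its speed limit or range.

## Working session

There is one attempt and no reset: what is moved stays moved. The work goes in short steps, Python scripts to look and compute and a shell command to move; the robot and the scene stay as the last step left them, time stands still between calls to the robot, and variables do not carry over. Pictures are saved under pics/ and viewed, at most 11 in all, crops included, and the job is handed in when it is done.

```bash
mkdir -p pics
cat > h.py <<'E'
import numpy as np, cv2
from plant import bot, viewer
from scipy.spatial.transform import Rotation as R
def K(p):
    f=p["frame"].shape[0]/2/np.tan(np.radians(p["fov_y"])/2); return f
def ray(p,uv):
    T=np.array(p["T"]); d=np.array([(uv[0]-p["cx"])/K(p),(uv[1]-p["cy"])/K(p),1]); return T[:3,3],T[:3,:3]@d
def onz(p,uv,z):
    o,d=ray(p,uv); return o+d*(z-o[2])/d[2]
def proj(p,X):
    T=np.array(p["T"]); c=T[:3,:3].T@(np.array(X)-T[:3,3]); return c[:2]/c[2]*K(p)+[p["cx"],p["cy"]]
def save(p,n): cv2.imwrite(f"pics/{n}.png",p["frame"][:,:,::-1])
E
python3 - <<'E'
from h import *
o=bot.get_obs(); print(o["time"],o["tool_pos"],o["tcp_rot"],bot.tcp_to_grasp)
ims=[]
for n in ["top","scene"]:
    p=viewer.capture(n); print(n,np.round(p["T"],3).tolist(),p["fov_y"],p["cx"],p["cy"]); save(p,n+"0")
    for t in ["valve_body","stub_end","fixture","fence","tray","spanner","jar","bin","flange"]:
        for r in viewer.recognise(t,p)[:3]: print(t,np.round(r["centre"],1),round(r["score"],2),np.round(onz(p,r["centre"],0)[:2]))
E
```

```text
0.0 [ 117.0244668  -511.37168579  226.06904959] [-3.14010924e+00 -2.42483670e-04  2.24765730e-01] 18.8
top [[-0.029, -0.997, 0.072, 419.531], [-1.0, 0.029, 0.01, 11.22], [-0.012, -0.071, -0.997, 1608.848], [0.0, 0.0, 0.0, 1.0]] 45.14752791493291 265.7341685751109 215.67375340064396
valve_body [364.9 223.1] 0.92 [ 502. -288.]
stub_end [363.7 219.7] 0.83 [ 513. -285.]
stub_end [271.9 135.5] 0.53 [794.  -1.]
fixture [271.  190.6] 0.68 [615.   8.]
fence [273.6 201.9] 0.59 [578.   0.]
tray [193.7 315.1] 0.94 [227. 263.]
tray [113.5 170.3] 0.9 [696. 513.]
tray [189.4 225.8] 0.76 [510. 271.]
spanner [277.  134.4] 0.84 [797. -17.]
jar [381.9 156.5] 0.67 [ 714. -352.]
jar [362.8 214.7] 0.46 [ 529. -283.]
bin [182.4 156.4] 0.63 [734. 290.]
flange [409.2 166.4] 0.61 [ 680. -437.]
flange [278.3 204.9] 0.38 [568. -14.]
scene [[0.868, 0.292, -0.401, 1093.731], [0.496, -0.492, 0.715, -982.912], [0.012, -0.82, -0.572, 865.575], [0.0, 0.0, 0.0, 1.0]] 45.71397002899258 278.9823375403517 210.295105675296
valve_body [207.6 270.7] 0.85 [ 464. -231.]
valve_body [284.3 229.6] 0.57 [548.  23.]
stub_end [210.6 274.3] 0.87 [ 479. -238.]
stub_end [358.2 270. ] 0.38 [799. -31.]
fixture [303.9 239.9] 0.89 [619.  10.]
fence [282.8 232.5] 0.62 [551.   9.]
tray [384.7 166.7] 0.95 [672. 519.]
tray [235.7 162.9] 0.86 [212. 274.]
tray [309.8 181.2] 0.69 [491. 299.]
spanner [359.7 267.6] 0.75 [798. -20.]
jar [262.2 322.6] 0.9 [ 677. -311.]
jar [309.8 185. ] 0.36 [502. 277.]
bin [376.  195.6] 0.79 [712. 329.]
flange [224.6 361.4] 0.89 [ 665. -444.]
```

View pics/top0.png

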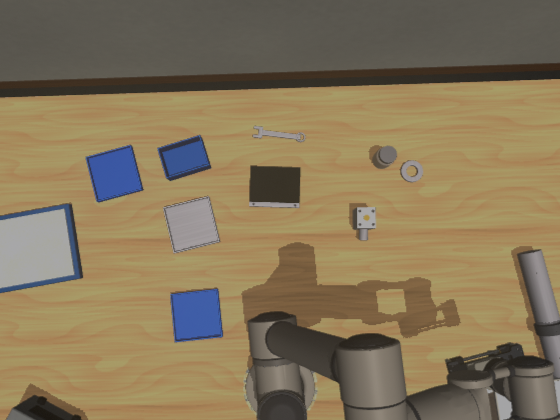

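View pics/scene0.png

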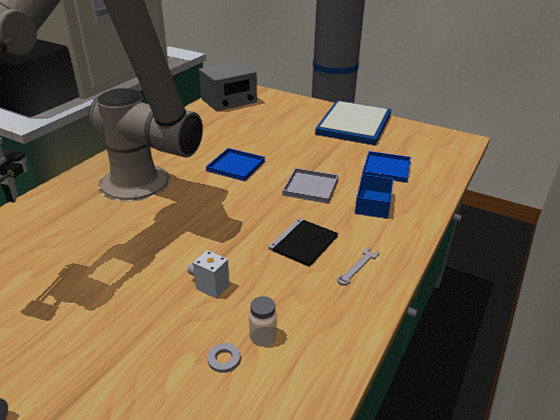

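The steel tray is at about px (190,225). The two plain blue trays, at (115,172) and (196,315), are the look-alikes. The valve is at (366,217) with its stub toward the robot, and the fixture is at (275,186) with the fence on the near side. Next I'll fit poses from silhouettes.

```bash
cat >> h.py <<'E'
from scipy.optimize import minimize
def box(x0,x1,y0,y1,z0,z1): return np.array([[x,y,z] for x in(x0,x1) for y in(y0,y1) for z in(z0,z1)],float)
a=np.linspace(0,2*np.pi,25)
def stubp(): return np.array([[x,14*np.cos(t),32+14*np.sin(t)] for x in(32,66) for t in a])
# lying valve: local frame x=along block underside->top, origin centre of bottom face
MODEL={"valve":[box(-32,32,-28,28,0,88),stubp()],
 "fixture":[box(0,130,-80,80,0,12)],"tray":[box(-75,75,-75,75,0,20)],
 "lying":[box(-44,44,-28,28,0,64),np.array([[-12+14*np.cos(t),14*np.sin(t),z] for z in(64,98) for t in a])]}
def sil(p,parts,q,z0=0,s=4):
    m=np.zeros((420*s//2,560*s//2),np.uint8); c,sn=np.cos(q[2]),np.sin(q[2])
    for P in parts:
        W=np.c_[q[0]+c*P[:,0]-sn*P[:,1],q[1]+sn*P[:,0]+c*P[:,1],P[:,2]+z0]
        uv=np.array([proj(p,w) for w in W])
        cv2.fillConvexPoly(m,cv2.convexHull(((uv+.5)*s/2*16-8).astype(np.int32)),255,shift=4)
    return cv2.resize(m,(560,420),interpolation=cv2.INTER_AREA)/255.
def fit(name,views,q0,z0=0):
    "views: list of (picture, mask)"
    ms=[cv2.GaussianBlur(m.astype(np.float32),(0,0),1.0) for _,m in views]
    def cost(v):
        q=[v[0]*10,v[1]*10,v[2]/5]
        return sum(np.sum((cv2.GaussianBlur(sil(p,MODEL[name],q,z0).astype(np.float32),(0,0),1.0)-m)**2)/m.sum() for (p,_),m in zip(views,ms))
    v0=np.array([q0[0]/10,q0[1]/10,q0[2]*5]); S=np.vstack([v0,v0+[2,0,0],v0+[0,2,0],v0+[0,0,.8]])
    r=minimize(cost,v0,method="Nelder-Mead",options=dict(initial_simplex=S,xatol=.01,fatol=1e-5,maxiter=150))
    return np.array([r.x[0]*10,r.x[1]*10,r.x[2]/5]),r.fun
def mask(p,t,uv):
    "mask whose centre is nearest to uv"
    L=viewer.cut_out(t,p); 
    if not L: return None
    b=min(L,key=lambda r:np.hypot(*(np.array(r["centre"])-uv))); print(t,np.round(b["centre"]),round(b["score"],2),int(b["pixels"].sum())); return b["pixels"]
def cmd(x,y,z,yaw):
    "shift/turn in tool units to a tool-down pose, from the measured pose"
    o=bot.get_obs(); R0=R.from_euler("xyz",o["tcp_rot"]); R1=R.from_euler("xyz",[np.pi,0,yaw])
    print("pos",np.round(o["tool_pos"],1),"rot",np.round(o["tcp_rot"],4),"move",np.round(R0.inv().apply(np.array([x,y,z])-o["tool_pos"])/100,3),np.round((R0.inv()*R1).as_rotvec()/np.pi,4))
E
python3 - <<'E'
from h import *
pt,ps=viewer.capture("top"),viewer.capture("scene")
for n,t,a,b,q in [("valve","valve_body",(365,223),(208,271),(515,-287,np.pi)),("fixture","fixture",(272,190),(304,240),(570,0,0.02)),("tray","tray",(190,225),(310,181),(510,271,.2))]:
    V=[(pt,mask(pt,t,a)),(ps,mask(ps,t,b))]
    for vs in (V,V[:1],V[1:]): 
        r=fit(n,vs,q); print(n,np.round(r[0],3),round(r[1],3))
cmd(420,-290,330,.1)
E
```

```text
valve_body [362. 220.] 0.93 632
valve_body [210. 273.] 0.95 1360
valve [ 513.063 -276.058    3.125] 0.065
valve [ 516.533 -276.159    3.092] 0.008
valve [ 509.269 -274.447    3.132] 0.016
fixture [274. 188.] 0.88 2012
fixture [305. 239.] 0.56 1848
fixture [ 5.60736e+02  2.69900e+00 -7.10000e-02] 0.039
fixture [ 5.62968e+02  1.01100e+00 -6.10000e-02] 0.011
fixture [ 5.57716e+02  3.28600e+00 -7.00000e-02] 0.01
tray [117. 173.] 0.68 2299
tray [310. 182.] 0.9 1336
tray [5.05866e+02 2.65825e+02 2.16000e-01] 1.946
tray [605.113  85.99    0.845] 1.896
tray [5.06277e+02 2.66109e+02 2.49000e-01] 0.022
pos [ 117.1 -511.8  226.7] rot [3.1415 0.     0.2248] move [ 3.448 -1.487 -1.033] [0.     0.     0.0397]
```

```bash
python3 -m handwheel '0.9 -0.4 -0.9 0 0 0 1;0.9 -0.4 -0.9 0 0 0 1;0.9 -0.4 -0.9 0 0 0 1;0.9 -0.4 -0.9 0 0 0 1'
python3 -m handwheel '0.9 -0.4 0 0 0 0.04 1;0.9 -0.4 0 0 0 0.04 1;0.9 -0.4 0 0 0 0.04 1;0.9 -0.4 0 0 0 0.04 1' | tail -1
python3 - <<'E'
from h import *
cmd(420,-290,330,.1)
E
```

```text
time: 1.73
tool_pos: [199.0, -451.9, 321.7]
tcp_rot: [3.134, -0.002, 0.227]
contact_force: [0.0, -0.2, 0.3]
grip_width: 91.8
finger_force: 0.0
finger_force: 0.0
pos [ 277.1 -391.4  316.7] rot [-3.1412e+00 -1.1000e-03  1.0330e-01] move [ 1.526 -0.861 -0.131] [-0.0001 -0.0004  0.0011]
```

```bash
python3 -m handwheel '0.8 -0.4 0 0 0 0 1;0.8 -0.4 0 0 0 0 1;0.8 -0.4 0 0 0 0 1'
python3 -m handwheel '0.6 -0.4 0 0 0 0 1;0.6 -0.4 0 0 0 0 1;0.6 -0.4 0 0 0 0 1;0.6 -0.4 0 0 0 0 1' | tail -1
python3 - <<'E'
from h import *
p=viewer.capture("wrist"); save(p,"w1"); print(np.round(p["T"],2).tolist(),p["fov_y"])
uv=proj(p,[510,-276,44]); print(uv)
m=mask(p,"valve_body",uv)
if m is not None: r=fit("valve",[(p,m)],(513,-276,3.12)); print(r)
cmd(510,-276,200,r[0][2]-np.pi)
E
```

```text
time: 2.32
tool_pos: [353.4, -343.7, 316.4]
tcp_rot: [-3.141, -0.002, 0.102]
contact_force: [-0.3, 0.6, 0.1]
grip_width: 92.2
finger_force: 0.0
finger_force: 0.0
[[0.1, -0.96, -0.27, 480.01], [-0.99, -0.1, -0.03, -293.24], [0.0, 0.27, -0.96, 474.04], [0.0, 0.0, 0.0, 1.0]] 61.095305260545494
[270.03238683  80.64640316]
valve_body [270.  82.] 0.75 4222
(array([ 513.06846181, -275.18508544,    3.10819651]), np.float64(0.017223384231328964))
pos [ 405.3 -301.1  316.4] rot [3.1414e+00 9.0000e-04 9.8800e-02] move [ 1.068 -0.147  1.163] [0.0001 0.0003 0.0421]
```

View pics/w1.png

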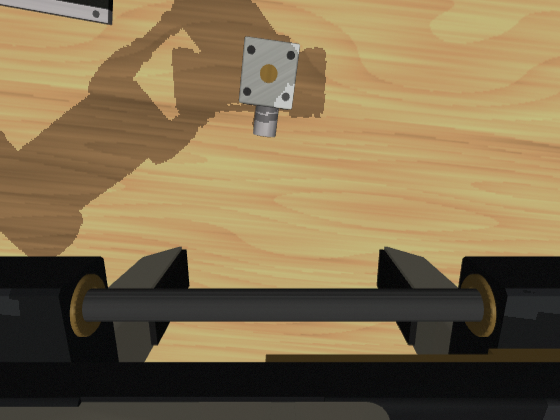

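```bash
python3 -m handwheel '0.9 -0.12 0.9 0 0 -0.042 1;0.9 -0.12 0.9 0 0 -0.042 1;0.9 -0.12 0.9 0 0 -0.042 1;0.9 -0.12 0.9 0 0 -0.042 1' | tail -1
python3 - <<'E'
from h import *
cmd(513,-275.5,51,-.033)
E
```

```text
finger_force: 0.0
pos [ 494.7 -278.3  220.3] rot [-3.1343  0.0049  0.2312] move [0.193 0.027 1.692] [-0.0021  0.0019  0.0841]
```

```bash
python3 -m handwheel '0.19 0.03 0.7 0 0 0.084 1;0.19 0.03 0.7 0 0 0.084 1;0.19 0.03 0.7 0 0 0.084 1;0.19 0.03 0.7 0 0 0.084 1;0.19 0.03 0.7 0 0 0.084 1' | tail -1
python3 - <<'E'
from h import *
cmd(513,-275.5,51,-.033)
E
```

```text
finger_force: 0.0
pos [ 513.5 -279.5  158.8] rot [ 3.1398e+00 -1.9000e-03 -3.0600e-02] move [-0.008 -0.042  1.078] [ 0.0006 -0.0006  0.0008]
```

```bash
python3 -m handwheel '-0.01 -0.04 0.98 0 0 0 1;-0.01 -0.04 0.98 0 0 0 1;-0.01 -0.04 0.98 0 0 0 1;-0.01 -0.04 0.98 0 0 0 1'
python3 -m handwheel '0 0 0.08 0 0 0 1;0 0 0.08 0 0 0 -1;0 0 0.08 0 0 0 -1;0 0 0.08 0 0 0 -1;0 0 0.08 0 0 0 -1;0 0 0.08 0 0 0 -1;0 0 0.08 0 0 0 -1;0 0 0.08 0 0 0 -1'
```

```text
time: 3.83
tool_pos: [511.1, -273.8, 57.4]
tcp_rot: [-3.14, 0.003, -0.031]
contact_force: [-0.1, 1.1, -0.1]
grip_width: 91.6
finger_force: 0.0
time: 4.5
tool_pos: [513.1, -274.3, 51.3]
tcp_rot: [3.141, -0.001, -0.033]
contact_force: [0.5, -0.7, 2.8]
grip_width: 55.9
finger_force: 30.0
```

```bash
python3 -m handwheel '0 0 -0.3 0 0 0 -1;0 0 -0.7 0 0 0 -1;0 0 -0.7 0 0 0 -1;0 0 -0.7 0 0 0 -1' 
for i in 1; do python3 -m handwheel '-0.24 -0.3 0 0 0 0 -1;-0.24 -0.6 0 0 0 0 -1;-0.24 -0.94 0 0 0 0 -1'; python3 -m handwheel '-0.24 -0.3 0 0 0 0 -1;-0.24 -0.6 0 0 0 0 -1;-0.24 -0.94 0 0 0 0 -1'; python3 -m handwheel '-0.24 -0.3 0 0 0 0.012 -1;-0.24 -0.6 0 0 0 0.012 -1;-0.24 -0.94 0 0 0 0.012 -1;-0.24 -0.94 0 0 0 0.012 -1;-0.24 -0.94 0 0 0 0.012 -1'; done | tail -6
python3 - <<'E'
from h import *
p=viewer.capture("wrist"); save(p,"w2")
m=mask(p,"fixture",proj(p,[625,0,6])); print(fit("fixture",[(p,m)],(560,2,-.07)))
m=mask(p,"valve_body",proj(p,[450,5,100]))
cmd(450,10,120,-.07)
E
```

```text
time: 4.83
tool_pos: [513.5, -274.3, 122.0]
tcp_rot: [3.14, -0.003, -0.033]
contact_force: [-0.2, -0.7, -7.1]
grip_width: 56.1
finger_force: 30.0
time: 5.75
tool_pos: [448.4, 12.0, 119.0]
tcp_rot: [-3.141, 0.004, -0.067]
contact_force: [-0.1, -0.5, -6.2]
grip_width: 56.0
finger_force: 30.0Traceback (most recent call last):
  File "<stdin>", line 3, in <module>
  File "h.py", line 30, in fit
    ms=[cv2.GaussianBlur(m.astype(np.float32),(0,0),1.0) for _,m in views]
                         ^^^^^^^^
AttributeError: 'NoneType' object has no attribute 'astype'
```

View pics/w2.png

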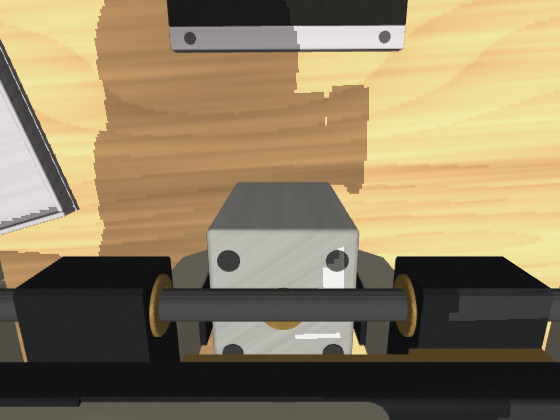

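The fence foot runs from about px (171,51) to (404,49). The held block's heel edge runs from (237,183) to (329,183), and the grasp looks square.

Run:
```python
from h import *
p=viewer.capture("wrist"); o=bot.get_obs(); print(np.round(o["tool_pos"],1),np.round(o["tcp_rot"],3))
g=cv2.cvtColor(p["frame"],cv2.COLOR_RGB2GRAY)
for c in (200,230,260,290,350,390): print(c,g[20:56,c].tolist()[-24:])
L,Rr=onz(p,(171,51),0),onz(p,(404,49),0); print("foot",L,Rr,np.hypot(*(L-Rr)[:2]),(L+Rr)/2, np.arctan2((L-Rr)[1],(L-Rr)[0])-np.pi/2)
zb=o["tool_pos"][2]-51.3
a_,b_=onz(p,(237,183),zb),onz(p,(329,183),zb); print("heel",a_,b_,np.hypot(*(a_-b_)[:2]),(a_+b_)/2)
```

```text
[449.5   9.7 119.7] [ 3.141e+00  2.000e-03 -7.100e-02]
200 [144, 141, 141, 143, 143, 146, 148, 148, 148, 148, 146, 148, 147, 148, 149, 150, 150, 152, 150, 117, 64, 58, 87, 136]
230 [142, 143, 142, 141, 144, 146, 147, 148, 147, 147, 147, 146, 148, 148, 149, 151, 150, 149, 146, 108, 52, 63, 104, 138]
260 [144, 143, 142, 143, 145, 146, 146, 148, 148, 147, 147, 148, 148, 149, 149, 150, 148, 146, 136, 96, 55, 68, 121, 136]
290 [146, 143, 143, 144, 145, 147, 147, 150, 148, 148, 147, 148, 149, 149, 150, 148, 146, 143, 120, 73, 55, 75, 138, 138]
350 [225, 225, 224, 226, 227, 228, 230, 230, 230, 229, 230, 232, 232, 231, 231, 229, 227, 223, 173, 68, 89, 162, 217, 217]
390 [225, 225, 225, 226, 226, 228, 229, 229, 229, 229, 230, 231, 230, 230, 229, 229, 227, 198, 118, 75, 107, 206, 208, 209]
foot [568.70590222  81.44353355   0.        ] [558.29355206 -85.41519965   0.        ] 167.1832942651308 [563.49972714  -1.98583305   0.        ] -0.06232137877392452
heel [482.7207494   34.48118162  68.42627455] [478.86157438 -20.28437171  68.42627455] 54.90135757257572 [480.79116189   7.09840495  68.42627455]
```

Run:
```python
from h import *
p=viewer.capture("wrist")
for r1,r2,z in ((51,49.7,12),(53.9,52,0)):
    L,Rr=onz(p,(200,r1),z),onz(p,(390,r2),z); print(L,Rr,np.arctan2((L-Rr)[1],(L-Rr)[0])-np.pi/2)
L,Rr=onz(p,(171,51),12),onz(p,(404,49.6),12);m=(L+Rr)/2; print(L,Rr,m,np.hypot(*(L-Rr)[:2]))
yaw=-.063; n=np.array([np.cos(yaw),np.sin(yaw),0])
t=m-n*(32+1.5); print("target",t); cmd(t[0],t[1],60,yaw)
```

```text
[565.78517055  57.71134493  12.        ] [557.29500965 -72.62129984  12.        ] -0.06505033356228451
[565.78552232  60.4037787    0.        ] [557.29444826 -76.09875113   0.        ] -0.06212447228317286
[567.20692178  77.60183755  12.        ] [556.67260359 -82.2168939   12.        ] [561.93976269  -2.30752818  12.        ] 160.16553555637685
target [ 5.28506221e+02 -1.98423995e-01  1.20000000e+01]
pos [449.6   9.5 119.9] rot [ 3.1414e+00  1.7000e-03 -7.1700e-02] move [0.795 0.04  0.598] [ 0.0001  0.0005 -0.0028]
```

```bash
python3 -m handwheel '0.4 0.02 0.15 0 0 -0.003 -1;0.6 0.03 0.3 0 0 -0.003 -1;0.795 0.04 0.4 0 0 -0.003 -1;0.795 0.04 0.59 0 0 -0.003 -1;0.795 0.04 0.59 0 0 -0.003 -1;0.795 0.04 0.59 0 0 -0.003 -1'
python3 - <<'E'
from h import *
cmd(528.5,-.2,51.5,-.064)
E
```

```text
time: 6.45
tool_pos: [528.2, -0.3, 60.6]
tcp_rot: [-3.141, 0.003, -0.063]
contact_force: [-0.5, 0.3, -5.5]
grip_width: 55.8
finger_force: 30.0
pos [ 5.282e+02 -3.000e-01  6.060e+01] rot [-3.1414e+00  3.0000e-03 -6.2900e-02] move [ 0.003 -0.001  0.091] [-0.      0.001   0.0004]
```

```bash
python3 -m handwheel '0 0 0.05 0 0 0 -1;0 0 0.09 0 0 0 -1;0 0 0.09 0 0 0 -1;0 0 0.09 0 0 0 1;0 0 0.09 0 0 0 1;0 0 0.09 0 0 0 1;0 0 0.09 0 0 0 1'
python3 -m handwheel '0 0 -0.3 0 0 0 1;0 0 -0.65 0 0 0 1;0 0 -0.95 0 0 0 1;0 0 -0.95 0 0 0 1'
python3 - <<'E'
from h import *
p=viewer.capture("wrist"); save(p,"w3")
n=np.array([np.cos(-.064),np.sin(-.064)]); t=np.array([562,-2.3])-n*(64+1.5+9.5+25)
cmd(t[0],t[1],146,-.064)
E
```

```text
time: 7.03
tool_pos: [529.5, 0.6, 53.2]
tcp_rot: [3.141, -0.001, -0.061]
contact_force: [0.4, 0.3, -0.3]
grip_width: 78.1
finger_force: 0.0
time: 7.37
tool_pos: [532.5, 0.3, 153.6]
tcp_rot: [3.141, -0.011, -0.061]
contact_force: [1.2, 0.7, 0.5]
grip_width: 91.9
finger_force: 0.0
pos [5.312e+02 5.000e-01 1.509e+02] rot [ 3.141  -0.0074 -0.061 ] move [-0.692  0.006  0.044] [ 0.0002 -0.0024  0.001 ]
```

View pics/w3.png

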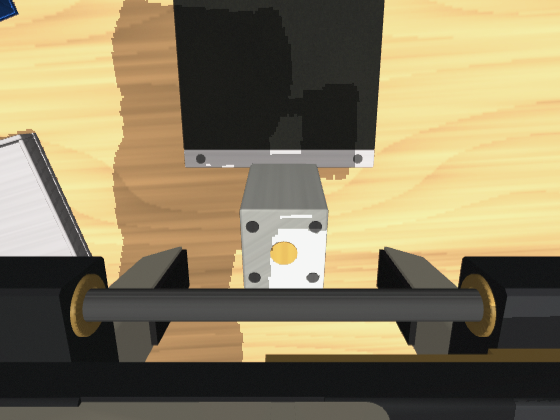

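The valve stands square at the fence at px (285,250). I'll push it with the fingers half open so they straddle the stub, following the tipping arc.

```bash
python3 -m handwheel '-0.69 0.006 0 0 0 0 -0.17;-0.69 0.006 0 0 0 0 -0.17;-0.69 0.006 0 0 0 0 -0.17;-0.69 0.006 0.4 0 0 0 -0.17;-0.69 0.006 0.74 0 0 0 -0.17;-0.69 0.006 0.74 0 0 0 -0.17;-0.69 0.006 0.74 0 0 0 -0.17'
python3 - <<'E'
from h import *
n=np.array([np.cos(-.064),np.sin(-.064)]); t=np.array([562,-2.3])-n*(64+9.5+5)
cmd(t[0],t[1],73,-.064)
p=viewer.capture("wrist")
m=mask(p,"valve_body",proj(p,[530,0,60]))
print(fit("valve",[(p,m)],(529,-.2,np.pi-.064)))
E
```

```text
time: 8.0
tool_pos: [459.1, 4.5, 72.4]
tcp_rot: [-3.141, 0.005, -0.061]
contact_force: [1.2, -0.4, 0.9]
grip_width: 50.1
finger_force: 0.0
pos [459.1   4.5  72.4] rot [-3.1412  0.0049 -0.0612] move [ 0.246  0.002 -0.007] [-0.0001  0.0016  0.0009]
valve_body [284. 137.] 0.7 25873
(array([5.21713123e+02, 4.94944898e-02, 3.08647621e+00]), np.float64(0.0703819990158081))
```

```bash
python3 -m handwheel '0 0 0 0 0 0 -0.17;0 0 0 0 0 0 -0.17;0.12 0 0 0 0 0 -0.17;0.23 0 0 0 0 0 -0.17;0.23 0 0 0 0 0 -0.17;0.23 0 0 0 0 0 -0.17'
python3 - <<'E'
from h import *
p=viewer.capture("wrist"); save(p,"w4"); cmd(484,2.7,73,-.064)
E
```

```text
time: 8.6
tool_pos: [483.1, 2.9, 74.3]
tcp_rot: [3.141, -0.001, -0.061]
contact_force: [-2.2, -0.0, -1.1]
grip_width: 38.1
finger_force: 0.8
pos [482.8   3.   74. ] rot [ 3.1415e+00 -1.0000e-04 -6.1000e-02] move [0.012 0.002 0.01 ] [ 0.    -0.     0.001]
```

View pics/w4.png

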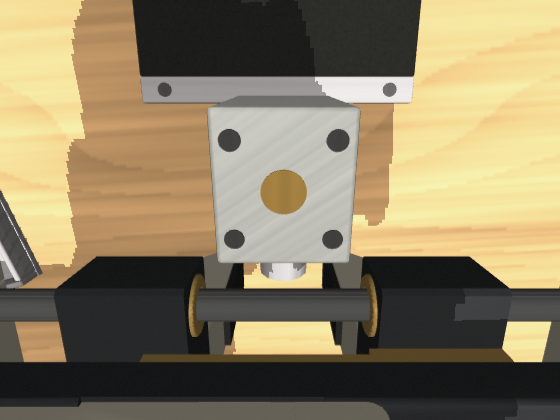

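Run:
```python
from h import *
p=viewer.capture("wrist"); o=bot.get_obs(); print(o["tool_pos"],o["contact_force"])
for uv in ((208,108),(358,108),(217,262),(352,262)): print(onz(p,uv,88))
print("fence top edge",onz(p,(143,103),12),onz(p,(412,102.5),12)); print("z0 guess",onz(p,(238,97),12), onz(p,(284,97),12))
```

```text
[482.67877819   2.97887359  73.91301963] [-1.4431661   0.57576431 -1.59269331]
[559.03644772  26.76094298  88.        ]
[555.46029395 -31.430158    88.        ]
[494.29455374  30.48722642  88.        ]
[490.65949574 -28.5562074   88.        ]
fence top edge [565.53726011  80.04456737  12.        ] [556.05792195 -78.82873969  12.        ]
z0 guess [565.46089655  23.61702092  12.        ] [563.79868677  -3.43347931  12.        ]
```

```bash
python3 -m handwheel '-0.1 0 0 0 0 0 -0.17;-0.1 0 0.2 0 0 0 -0.17;-0.1 0 0.38 0 0 0 -0.17;-0.1 0 0.38 0 0 0 -0.17;-0.03 0 0.38 0 0 0 -0.17;0 0 0.38 0 0 0 -0.17;0.02 0 0.38 0 0 0 -0.17;0.03 0 0.38 0 0 0 -0.17'
python3 -m handwheel '0.01 0 0 0 0 0 -0.17;0.01 0 0 0 0 0 -0.17'
python3 -m handwheel '0.01 0 0 0 0 0 -0.17;0.01 0 0 0 0 0 -0.17'
```

```text
time: 9.37
tool_pos: [485.9, 2.8, 36.9]
tcp_rot: [3.142, 0.001, -0.061]
contact_force: [-5.5, 0.6, 5.0]
grip_width: 38.1
finger_force: 2.9
time: 9.53
tool_pos: [487.1, 2.7, 37.0]
tcp_rot: [3.141, 0.0, -0.061]
contact_force: [-4.7, 0.4, 2.9]
grip_width: 38.2
finger_force: 2.4
time: 9.7
tool_pos: [487.9, 2.7, 37.0]
tcp_rot: [3.142, 0.001, -0.061]
contact_force: [-5.2, 1.2, 5.8]
grip_width: 38.4
finger_force: 3.6
```

Run:
```python
from h import *
p=viewer.capture("wrist"); q=viewer.capture("scene")
c=q["frame"][170:300,190:350]; c=cv2.resize(c,(560,455),interpolation=cv2.INTER_CUBIC)
im=np.vstack([p["frame"][:145],c]); cv2.imwrite("pics/w5.png",im[:,:,::-1]); print(bot.get_obs()["contact_force"])
```

```text
[-5.58055806 -0.15383985  4.4469147 ]
```

View pics/w5.png

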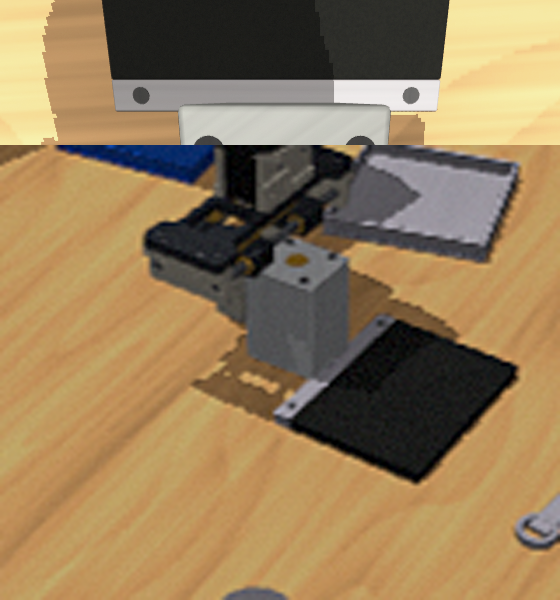

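```bash
python3 -m handwheel '-0.08 0 0 0 0 0 -0.17;-0.08 0 -0.2 0 0 0 -0.17;-0.08 0 -0.37 0 0 0 -0.17;-0.08 0 -0.37 0 0 0 -0.17;-0.08 0 -0.37 0 0 0 -0.17' | sed -n 2,4p
python3 -m handwheel '0.08 0 0 0 0 0 -0.17;0.137 0 -0.053 0 0 0 -0.17;0.198 0 -0.101 0 0 0 -0.17;0.263 0 -0.144 0 0 0 -0.17;0.331 0 -0.181 0 0 0 -0.17;0.403 0 -0.211 0 0 0 -0.17;0.476 0 -0.236 0 0 0 -0.17;0.476 0 -0.236 0 0 0 -0.17'
python3 - <<'E'
from h import *
p=viewer.capture("wrist"); q=viewer.capture("scene")
c=q["frame"][170:300,190:350]; c=cv2.resize(c,(480,390),interpolation=cv2.INTER_CUBIC)
w=cv2.resize(p["frame"],(280,210)); im=np.hstack([c[:390],np.vstack([w,np.zeros((180,280,3),np.uint8)])]); cv2.imwrite("pics/w6.png",im[:,:,::-1])
E
```

```text
tool_pos: [479.2, 3.2, 74.0]
tcp_rot: [3.141, 0.0, -0.061]
contact_force: [-7.8, -0.1, 5.0]
time: 10.88
tool_pos: [530.5, -0.2, 97.7]
tcp_rot: [3.141, -0.006, -0.061]
contact_force: [0.2, -0.1, 0.7]
grip_width: 38.1
finger_force: 0.0
```

View pics/w6.png

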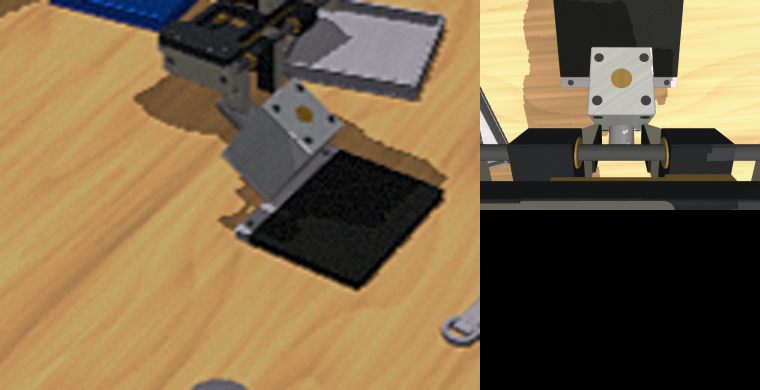

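The block is tilted about 35–40° on the fence edge, with the stub between the fingers. I'll continue the push.

```bash
python3 -m handwheel '0.08 0 -0.02 0 0 0 -0.17;0.16 0 -0.03 0 0 0 -0.17;0.24 0 -0.03 0 0 0 -0.17;0.32 0 -0.03 0 0 0 -0.17;0.39 0 -0.03 0 0 0 -0.17;0.39 0 -0.03 0 0 0 -0.17'
python3 - <<'E'
from h import *
p=viewer.capture("wrist"); q=viewer.capture("scene")
c=q["frame"][170:300,190:350]; c=cv2.resize(c,(480,390),interpolation=cv2.INTER_CUBIC)
w=cv2.resize(p["frame"],(280,210)); im=np.hstack([c[:390],np.vstack([w,np.zeros((180,280,3),np.uint8)])]); cv2.imwrite("pics/w7.png",im[:,:,::-1])
E
```

```text
time: 11.48
tool_pos: [568.2, -2.4, 99.1]
tcp_rot: [3.141, -0.001, -0.061]
contact_force: [-0.6, -0.8, -0.4]
grip_width: 38.2
finger_force: 0.0
```

View pics/w7.png

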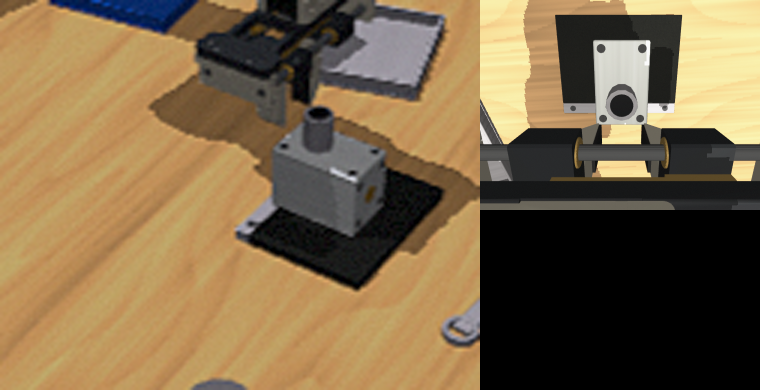

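It is down on the pad with the stub up. Next I'll rise, open, and fit its pose and the tray's.

```bash
python3 -m handwheel '-0.1 0 -0.4 0 0 0 1;-0.3 0 -0.8 0 0 0 1;-0.5 0 -1 0 0 0 1;-0.6 0 -1 0 0 0 1;-0.6 0 -1 0 0 0 1' |sed -n 2,3p
python3 - <<'E'
from h import *
p=viewer.capture("wrist"); s=viewer.capture("scene"); t=viewer.capture("top")
V=[]
for c in (p,s):
    m=mask(c,"valve_body",proj(c,[594,-4,50])); V.append((c,m)); print(fit("lying",[(c,m)],(594,-4,-.064),12))
r,_=fit("lying",V,(594,-4,-.064),12); print(r)
T=[]
for c in (s,t):
    for L in viewer.cut_out("tray",c):
        if np.hypot(*(np.array(L["centre"])-proj(c,[506,266,8])))<15: T.append((c,L["pixels"])); print("tray",fit("tray",T[-1:],(506,266,.23)))
cmd(r[0],r[1],150,r[2])
E
```

```text
tool_pos: [505.3, 1.7, 201.0]
tcp_rot: [3.141, -0.002, -0.061]
valve_body [282.  65.] 0.63 9312
(array([ 6.12532523e+02, -5.76546484e+00, -6.21452977e-02]), np.float64(0.007272725459188223))
valve_body [298. 226.] 0.98 1112
(array([ 6.06940068e+02, -5.26870702e+00, -9.46022548e-02]), np.float64(0.015578573569655418))
[ 6.10623662e+02 -5.91802768e+00 -6.75385205e-02]
tray (array([5.13294019e+02, 2.64078637e+02, 2.16888694e-01]), np.float64(0.002996366238221526))
pos [506.8   1.4 198.3] rot [-3.1415e+00  1.7000e-03 -6.1200e-02] move [1.041 0.01  0.482] [-0.      0.0005  0.002 ]
```

```bash
python3 -m handwheel '0.53 0.005 0.2 0 0 0.001 1;0.53 0.005 0.2 0 0 0.001 1;0.53 0.005 0.2 0 0 0.001 1' |sed -n 2,3p
python3 -m handwheel '0.53 0.005 0.2 0 0 0 1;0.53 0.005 0.2 0 0 0 1;0.53 0.005 0.2 0 0 0 1;0.53 0.005 0.2 0 0 0 1' |sed -n 2,3p
python3 - <<'E'
from h import *
p=viewer.capture("wrist")
m=mask(p,"valve_body",proj(p,[600,-4,60]))
cmd(612,-5.8,51.5,-.063)
for uv in [r["centre"] for r in viewer.recognise("stub_end",p)[:2]]: print(uv,onz(p,uv,110))
E
```

```text
tool_pos: [561.3, -2.6, 176.8]
tcp_rot: [-3.141, 0.002, -0.065]
tool_pos: [611.7, -6.1, 158.4]
tcp_rot: [-3.142, 0.002, -0.064]
valve_body [283. 211.] 0.83 10017
pos [611.5  -6.  159.6] rot [ 3.1415e+00  7.0000e-04 -6.4100e-02] move [ 0.006 -0.002  1.081] [ 0.      0.0002 -0.0003]
[281.3, 213.6] [625.20915425  -6.76433501 110.        ]
[35.2, 243.0] [616.11304972 146.28665294 110.        ]
```

Run:
```python
from h import *
p=viewer.capture("wrist")
L=viewer.cut_out("valve_body",p)[0]; m=L["pixels"]; ys,xs=np.where(m); print(xs.min(),xs.max(),ys.min(),ys.max(),m.sum())
print([ (r,m[r].sum()) for r in range(ys.min(),ys.max()+1,12)])
u=sil(p,MODEL["lying"],(612,-5.8,-.063),12); ys,xs=np.where(u>.5); print("model",xs.min(),xs.max(),ys.min(),ys.max(),proj(p,[600,-5,110]))
print([ (r,int((u[r]>.5).sum())) for r in range(ys.min(),ys.max()+1,12)])
```

```text
241 322 145 273 9910
[(145, np.int64(9)), (157, np.int64(81)), (169, np.int64(82)), (181, np.int64(81)), (193, np.int64(80)), (205, np.int64(79)), (217, np.int64(78)), (229, np.int64(78)), (241, np.int64(76)), (253, np.int64(76)), (265, np.int64(76))]
model 240 323 146 274 [281.21777053 251.54571911]
[(146, 66), (158, 84), (170, 83), (182, 82), (194, 81), (206, 80), (218, 80), (230, 79), (242, 78), (254, 78), (266, 76)]
```

```bash
python3 -m handwheel '0.005 0 0.3 0 0 0 1;0.005 0 0.7 0 0 0 1;0.005 0 0.9 0 0 0 1;0.005 0 0.99 0 0 0 1;0.005 0 0.99 0 0 0 1'
python3 -m handwheel '0 0 0.08 0 0 0 1;0 0 0.08 0 0 0 -1;0 0 0.08 0 0 0 -1;0 0 0.08 0 0 0 -1;0 0 0.08 0 0 0 -1;0 0 0.08 0 0 0 -1;0 0 0.08 0 0 0 -1;0 0 0.08 0 0 0 -1'
```

```text
time: 13.6
tool_pos: [611.5, -6.0, 58.7]
tcp_rot: [-3.141, 0.004, -0.064]
contact_force: [0.4, -0.1, -0.5]
grip_width: 91.6
finger_force: 0.0
time: 14.27
tool_pos: [613.2, -5.9, 52.8]
tcp_rot: [-3.141, -0.001, -0.064]
contact_force: [-0.2, 1.4, 3.6]
grip_width: 55.9
finger_force: 30.0
```

```bash
python3 -m handwheel '0 0 -0.2 0 0 0 -1;0 0 -0.5 0 0 0 -1;0 0 -0.8 0 0 0 -1;0 0 -1 0 0 0 -1;0 0 -1 0 0 0 -1' | sed -n 2,6p
python3 -m handwheel '-0.2 -0.25 0 0 0 0 -1;-0.45 -0.55 0 0 0 0 -1;-0.7 -0.86 0 0 0 0 -1' | sed -n 2,6p
python3 -m handwheel '-0.2 -0.25 0 0 0 0 -1;-0.45 -0.55 0 0 0 0 -1;-0.7 -0.86 0 0 0 0 -1' | sed -n 2,6p
python3 -m handwheel '-0.2 -0.25 0 0 0 -0.03 -1;-0.45 -0.55 0 0 0 -0.06 -1;-0.7 -0.86 0 0 0 -0.09 -1;-0.7 -0.86 0 0 0 -0.09 -1;-0.7 -0.86 0 0 0 -0.09 -1' | sed -n 2,6p
python3 - <<'E'
from h import *
p=viewer.capture("wrist"); save(p,"w8"); cmd(513,264,150,.217)
for L in viewer.cut_out("tray",p): print("tray",L["centre"],L["score"],L["pixels"].sum(),proj(p,[513,264,8]))
E
```

```text
tool_pos: [614.9, -6.5, 156.3]
tcp_rot: [3.141, -0.007, -0.064]
contact_force: [0.7, 0.6, -5.4]
grip_width: 55.8
finger_force: 30.0
tool_pos: [546.4, 84.2, 149.5]
tcp_rot: [3.141, 0.004, -0.066]
contact_force: [0.2, 1.3, -6.4]
grip_width: 55.8
finger_force: 30.0
tool_pos: [481.8, 175.0, 150.0]
tcp_rot: [3.14, 0.004, -0.065]
contact_force: [0.6, 1.3, -5.8]
grip_width: 55.9
finger_force: 30.0
tool_pos: [417.4, 265.8, 150.4]
tcp_rot: [3.141, 0.004, 0.223]
contact_force: [1.1, -0.7, -6.1]
grip_width: 55.7
finger_force: 30.0
pos [418.6 264.8 150.6] rot [3.1405e+00 2.8000e-03 2.2010e-01] move [0.919 0.214 0.004] [0.0004 0.0009 0.001 ]
tray [215.2, 341.8] 0.79 420 [310.12160454  84.16512642]
tray [312.0, 83.8] 0.64 33760 [310.12160454  84.16512642]
```

View pics/w8.png

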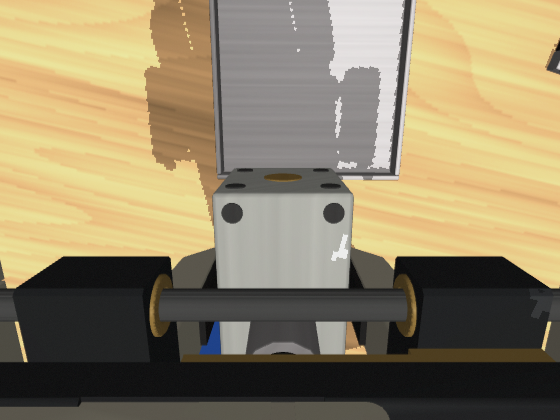

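The tray is straight ahead. Its near rim corners are at about px (217,177) and (399,178), and the block is held square with the stub up.

Run:
```python
from h import *
p=viewer.capture("wrist"); 
a_,b_=onz(p,(217,177),20),onz(p,(399,178.5),20); d=a_-b_; y=np.arctan2(d[1],d[0])-np.pi/2; m=(a_+b_)/2
print(a_,b_,np.hypot(*d[:2]),y,m[:2]+75*np.array([np.cos(y),np.sin(y)]))
L=[l for l in viewer.cut_out("tray",p) if l["pixels"].sum()>9000][0]["pixels"]; full=L.copy()
u=sil(p,MODEL["tray"],(513,264,.217))>.5
for r in (20,60,100,140,160): print(r,np.where(L[r])[0][[0,-1]],np.where(u[r])[0][[0,-1]])
print(np.where(L.any(1))[0].max(),np.where(u.any(1))[0].max())
r=fit("tray",[(p,L)],(513,264,.217)); print(r); cmd(*r[0][:2],90,r[0][2])
```

```text
[427.8536843  320.31255105  20.        ] [458.96064738 173.93532985  20.        ] 149.64602913834005 0.20939718200239543 [516.76889587 262.714212  ]
20 [207 409] [207 412]
60 [209 406] [209 408]
100 [212 402] [211 404]
140 [213 399] [213 401]
160 [214 397] [214 399]
182 182
(array([5.22292148e+02, 2.67065558e+02, 2.05679421e-01]), np.float64(0.026208849623799324))
pos [420.2 263.7 151.4] rot [3.1409e+00 1.3000e-03 2.1660e-01] move [1.005 0.186 0.613] [0.0002 0.0004 0.0035]
```

```bash
python3 -m handwheel '0.3 0.07 0 0 0 0 -1;0.6 0.14 0 0 0 0 -1;0.92 0.2 0 0 0 0 -1;0.92 0.2 0.3 0 0 0 -1;0.92 0.2 0.6 0 0 0 -1;0.92 0.2 0.85 0 0 0 -1;0.92 0.2 0.85 0 0 0 -1;0.92 0.2 0.85 0 0 0 -1'
python3 - <<'E'
from h import *
cmd(515,263.5,44.5,.213)
E
```

```text
time: 16.47
tool_pos: [513.7, 263.7, 66.0]
tcp_rot: [3.141, 0.004, 0.216]
contact_force: [-0.3, 0.7, -5.7]
grip_width: 56.0
finger_force: 30.0
pos [513.7 263.7  66. ] rot [3.1409 0.0038 0.2164] move [0.013 0.005 0.215] [0.0002 0.0012 0.0011]
```

```bash
python3 -m handwheel '0.01 0 0.08 0 0 0 -1;0.01 0 0.14 0 0 0 -1;0.01 0 0.18 0 0 0 -1;0.01 0 0.2 0 0 0 -1;0.01 0 0.2 0 0 0 -1;0.01 0 0.2 0 0 0 -1'
```

```text
time: 16.97
tool_pos: [515.1, 265.5, 47.6]
tcp_rot: [3.142, -0.001, 0.219]
contact_force: [-1.0, -0.1, -5.6]
grip_width: 56.0
finger_force: 30.0
```

```bash
python3 -m handwheel '0 0 0.02 0 0 0 -1;0 0 0.02 0 0 0 -1'|sed -n '2p;4p';python3 -m handwheel '0 0 0.01 0 0 0 -1;0 0 0.01 0 0 0 -1'|sed -n '2p;4p'; python3 -m handwheel '0 0 0.01 0 0 0 -1;0 0 0.01 0 0 0 -1'|sed -n '2p;4p'
```

```text
tool_pos: [515.1, 265.4, 45.3]
contact_force: [0.6, -0.2, -6.8]
tool_pos: [515.4, 265.5, 44.9]
contact_force: [-0.0, -0.2, -0.6]
tool_pos: [515.6, 265.6, 44.8]
contact_force: [-1.7, -1.4, 5.8]
```

Contact with the floor at z of about 44.9, as expected. Now release and retreat.

```bash
python3 -m handwheel '0 0 -0.01 0 0 0 -1;0 0 -0.01 0 0 0 1;0 0 -0.01 0 0 0 1;0 0 -0.01 0 0 0 1;0 0 -0.01 0 0 0 1;0 0 -0.01 0 0 0 1;0 0 -0.01 0 0 0 1'
python3 -m handwheel '0 0 -0.3 0 0 0 1;0 0 -0.6 0 0 0 1;0 0 -1 0 0 0 1;0 0 -1 0 0 0 1' | tail -1
python3 -m handwheel '-0.9 0 -0.6 0 0 0 1;-0.9 0 -0.6 0 0 0 1;-0.9 0 -0.6 0 0 0 1;-0.9 0 -0.6 0 0 0 1;-0.9 0 -0.6 0 0 0 1' | sed -n '1,4p'
python3 - <<'E'
from h import *
p=viewer.capture("wrist"); q=viewer.capture("scene")
m=mask(p,"valve_body",proj(p,[515,264,40]));print(fit("lying",[(p,m)],(515,264,.213),4))
cv2.imwrite("pics/w9.png",np.hstack([cv2.resize(p["frame"],(400,300)),cv2.resize(q["frame"],(400,300))])[:,:,::-1])
E
```

```text
time: 18.05
tool_pos: [515.1, 265.4, 44.2]
tcp_rot: [3.142, -0.0, 0.218]
contact_force: [-0.2, -0.5, -0.3]
grip_width: 89.4
finger_force: 0.0
finger_force: 0.0
time: 18.8
tool_pos: [427.2, 246.1, 205.4]
tcp_rot: [-3.141, -0.003, 0.219]
contact_force: [0.8, -0.2, 1.5]
valve_body [285.  88.] 0.68 8415
(array([5.14415200e+02, 2.64571074e+02, 2.15634603e-01]), np.float64(0.0036679855547845364))
```

View pics/w9.png

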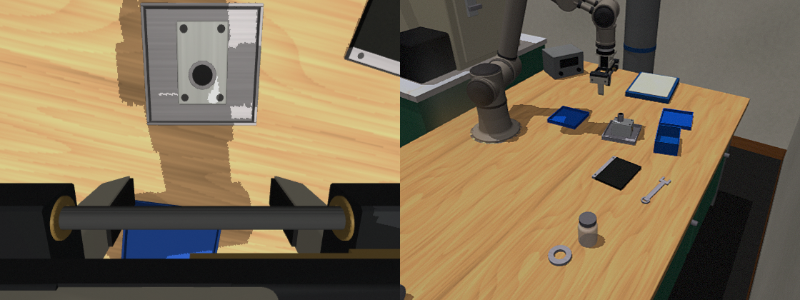

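The valve body lies flat in the middle of the steel tray with its stub up (stub end at px (202,75)), the bystanders are undisturbed, and the gripper is clear.

```bash
python3 -c "
from plant import bot
print(bot.close_job())"
```

```text
the job is handed in; nothing more can be done
None
```

The valve body was tipped over the fence onto the pad, let go there, then regripped and lowered by hand flat into the steel tray with its stub up; the job is handed in at about 19 s and the verdict was not shown.

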